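Loupe check of a lathe centre's point

TASK

The point of the 60-degree lathe centre has to be checked for wear: take the centre with the plain conical point from the wooden rack and lower it (do not drop it) into the green-footed taper socket, point up and fully home, and let go of it. Then take the loupe from its sloping rest and hold it level and still with the middle of its lens straight above the point, the lens at the height of the surface gauge's scriber tip, which marks the focus; the loupe must not touch the centre, and the other two centres and the gauge stay as they are. Finish while holding the loupe there: do not put it down or let go.

Things in the scene. Friction and masses are not known exactly. Their poses are not given: they have to be found in the camera images.
- point_centre_mid (a point): pointed lathe centre (loose steel, about 0.22 kg), middle of the gripped part, an upright cylinder 26 mm wide from its flat shoulder 22 mm below this point to 14 mm above it, then a 60-degree cone. Below the shoulder a tapered shank, 18 mm wide at the shoulder, 14 mm at its end 62 mm below this point. z runs to the point. Starts upright in any of the rack's holes, shoulder on the rack's top
- point_tip (a point): the point of the pointed lathe centre, 36 mm above its middle; z along the centre
- cup_centre_mid (a point): second lathe centre in the rack, same shank and body, ending in a hollow cup with a pin, 50 mm above the rack in all; stays. Same place on its body (22 mm above the shoulder)
- drive_centre_mid (a point): third lathe centre in the rack, same shank and body, ending in a four-pronged spur, 53 mm above the rack in all; stays. Same place on its body (22 mm above the shoulder)
- rack: hardwood block 60 x 184 x 44 mm, fixed; origin under its middle, top face 44 mm above the table. Three vertical holes 22 mm wide in a row along its own y axis, 60 mm apart, the middle one in the block's middle; each holds a lathe centre
- socket_mouth (a point): middle of the taper socket's mouth, 52 mm above the table: upright steel sleeve, 35 mm wide at the rim, on a green round foot 82 mm wide, fixed. Tapered bore 20 mm wide at the mouth, 16 mm at the bottom, 42 mm deep: a lathe centre goes in with 1 mm clearance all round until its shoulder sits on the rim (its middle then 22 mm, its point 58 mm above this point)
- loupe_grip (a point): loupe (loose, about 0.1 kg), middle of the free part of its dark handle, on the handle's axis. x points along the handle to the lens, z is the lens axis. Handle 14 x 14 mm, free for 25 mm each way along x; pommel ends 64 mm behind, brass ferrule 21 mm wide from 34 mm ahead. Balances within 15 mm of this point. Starts in the rest sloping 0.26 rad, lens end up, this point 56 mm above the table
- lens (a point): middle of the loupe's glass, 81 mm ahead of the grip along the loupe's x; z is the lens axis (vertical when the loupe is level). Dark round frame 60 mm wide, 10 mm thick
- rest: pale wooden loupe rest, fixed; base 58 x 100 x 12 mm, origin under its middle, the lens points along its own -y. Two saddles 8 mm thick, 34 mm wide, with 50 mm clear between them, carry the handle in open-topped notches 18 mm wide and 9 mm deep; the loupe lifts straight out
- scriber_tip (a point): tip of the surface gauge's scriber, a level steel needle with a red band near the tip: its height is the focus height, 165 to 205 mm above the table (varies). Frame upright; the scriber points along its -x, the gauge's column stands 69 mm away along +x. The tip is about 0.1 m from the socket's axis
- gauge: surface gauge (loose, 0.95 kg): steel base 62 x 46 x 22 mm, origin under its middle, with a column 10 mm thick, 236 mm high; stands behind the socket, seen from the robot
There are look-alikes about, which are no part of the job. Several things have the shape of the rest; the one meant has the colours described above.

How it is judged:
By the outcome, as a careful person would: the job done as asked, in the order asked, and still so for the second after the job is handed in, while the arm keeps its last pose, push and grip.
It also fails if it takes over 50 s, if anything falls off the work surface, if the arm or the gripper's body presses on something with over 40 N, if the wrist force passes 120 N, or if a joint passes its speed limit or range.

ROBOT

A 6-joint arm with a two-finger parallel gripper is mounted at the origin on a cart in front of the work surface, level with it; the furniture and walls round the work are solid. World frame = base frame: x ahead of the robot, y to its left, z up, the work surface at z = 0. Lengths are in m, angles in rad, forces in N, time in s.
With the tool pointing down it reaches from about 0.25 to 0.725 m from the base axis. Payload 4 kg.
Tool frame: the origin (TCP) lies midway between the tips of the shut fingers; the grasp point (between the pads) lies pinch_z behind it (pinch_z is the distance from the TCP to the grasp point, in m); z points along the fingers, y is the direction in which the jaws open and shut (so a half turn about z gives the same grasp; the last joint's range is limited). The gripper opens to 85 mm and grips with 20 to 120 N. Pads are 22 mm wide; open, the fingers measure 114 mm over their backs; the gripper's body (76 mm by 85 mm) begins 54 mm behind the grasp point. The pads swing forward as they close: fully open they stand 13 mm farther back than shut.
Start: joints at [1.166, 0.241, 0.005, 1.335, 0, 1.571], TCP at [0.197, 0.46, 0.231] pointing down, gripper open.
Joint ranges: [-2.72, 2.72], [-1.05, 1.87], [-1.09, 1.28], [-1.99, 2.15], [-1.42, 1.44], [-3.14, 3.14]. Speed limits (rad/s): [2.79, 2.79, 3.14, 3.14, 3.14, 3.14].

INTERFACE

Orientations are given as a unit quaternion [x, y, z, w].
In Python, from workcell import * gives the robot as it stands.
- The arm moves only by the tool move_arm, never from a script. Its argument "motion" is a list of rows, each a list of 3 entries, a list of its own where there are three numbers: the finger opening in mm, from 0 to 85.4, then the shift along the tool's x, y, z in units of 50 mm (1.0 is 50 mm), then the turn about the tool's z in units of 6 degrees (1.0 is 6 degrees). In form: [[claw, [dx, dy, dz], roll], ...]. A call has exactly 10 rows; each row is the pose to reach, as a shift and turn from the pose commanded when the call began, along the tool's axes at that moment; what a row does not reach only later rows make up. A row lasts 1/10 s, in which the tool goes at most 50 mm and 8.59 degrees, less where a joint would pass 70% of its speed; a pose out of reach is approached as far as the arm can. A call with a gripper value outside its range is refused whole. The fingers move at their own pace and stop on an object; the grip force is fixed at half the most. Time passes only in rows, so rows that repeat a pose let the fingers close, or fill a call up. It gives the time, the measured TCP pose, the force and the opening at its end, in the units of the state.
- get_obs(): the state, without advancing time (a new reading comes with each control period).
- camera(name): name is "side" or "top"; returns a dict with "color" (384x512x3 uint8, red, green, blue), "fx", "fy", "cx", "cy" (pixels), "rvec" (rotation vector, rad) and "tvec" (3), from world to camera coordinates, as OpenCV has them. Camera axes: x right, y down, z forward; pixel columns grow to the right and rows downward; lengths in m; the calibration is good to about 2 mm. A picture is of the moment at which its call begins. There is no depth.
- job_done(): hands the job in, once; it reports no verdict.
The state is a dict: "clock": time; "joint_pos": joint angles; "joint_vel": joint speeds; "tau": joint torques, N m; "eef_pos": TCP position; "tool_rot": TCP orientation; "ft_force": force on the tool from outside, world axes, zero at the start; "ft_torque": the same for the moment, N m; "grip_width": finger opening in m.
Only numpy, scipy, OpenCV 4.12 (cv2) and the standard library are available. Lean on these libraries where they do the work, as an engineer would, in place of code of your own. Each camera call takes 0.05 s, during which the arm holds its last target.

## Working session

There is one attempt and no reset: what is moved stays moved. The work goes in short steps, Python scripts to look and compute and a tool call to move; the robot and the scene stay as the last step left them, time stands still between calls to the robot, and variables do not carry over. Pictures are saved under pics/ and viewed, and the job is handed in when it is done.

Besides the shell and the picture viewer there is one more tool, called after ">>>" as name(argument=value, ...), one argument or row to a line, values as JSON. move_arm: Moves the arm, as the interface text tells. Its arguments: {"type":"object","properties":{"motion":{"type":"array","items":{"type":"array"}}},"required":["motion"]}

```bash
mkdir -p pics; ls; python3 - <<'E'
from workcell import *
import cv2,numpy as np
o=get_obs();print({k:np.round(v,4).tolist() for k,v in o.items()})
import workcell; print([n for n in dir(workcell) if not n.startswith('_')])
for n in("side","top"):
    c=camera(n);cv2.imwrite(f"pics/{n}0.png",c["color"][:,:,::-1]);
    R=cv2.Rodrigues(np.array(c["rvec"]))[0];print(n,c["fx"],c["fy"],c["cx"],c["cy"],-R.T@np.array(c["tvec"]).ravel(),R[2])
E
```

```text
pics
{'clock': 0.0, 'joint_pos': [1.166, 0.2414, 0.0037, 1.3352, -0.0, 1.5708], 'joint_vel': [-0.0006, -0.001, 0.0004, -0.0004, -0.0007, 0.0023], 'tau': [-0.0003, -37.2317, 25.2407, 0.017, -0.0, -0.0], 'eef_pos': [0.1967, 0.459, 0.2304], 'tool_rot': [0.201, 0.9796, -0.001, -0.0002], 'ft_force': [0.314, 0.6887, 0.5433], 'ft_torque': [-0.0201, -0.0199, -0.0034], 'grip_width': 0.0856}
['Unreachable', 'camera', 'get_obs', 'job_done', 'pinch_z']
side 392.6436945690836 392.6436945690836 259.29380851119134 190.50949404797123 [ 0.22124812 -0.92333429  0.98385707] [ 0.2547129   0.7218179  -0.64350622]
top 446.789825909643 446.789825909643 256.7648192625294 188.07833011868578 [0.38891109 0.04008954 1.58484363] [ 0.1149439  -0.00890555 -0.99333206]
```

View pics/side0.png

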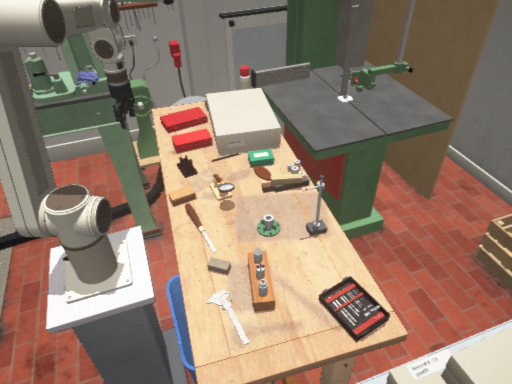

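View pics/top0.png

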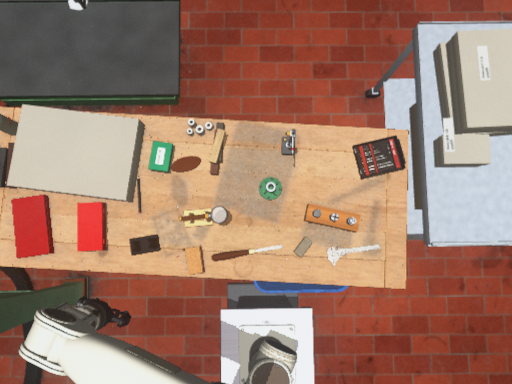

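```bash
python3 - <<'E'
import cv2
t=cv2.imread("pics/top0.png");s=cv2.imread("pics/side0.png")
cv2.imwrite("pics/t1.png",cv2.resize(t[110:260,130:390],None,fx=3,fy=3,interpolation=2))
cv2.imwrite("pics/s1.png",cv2.resize(s[230:320,200:340],None,fx=5,fy=5,interpolation=2))
cv2.imwrite("pics/s2.png",cv2.resize(s[140:240,165:335],None,fx=4.5,fy=4.5,interpolation=2))
E
```

```text
(no output)
```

View pics/t1.png

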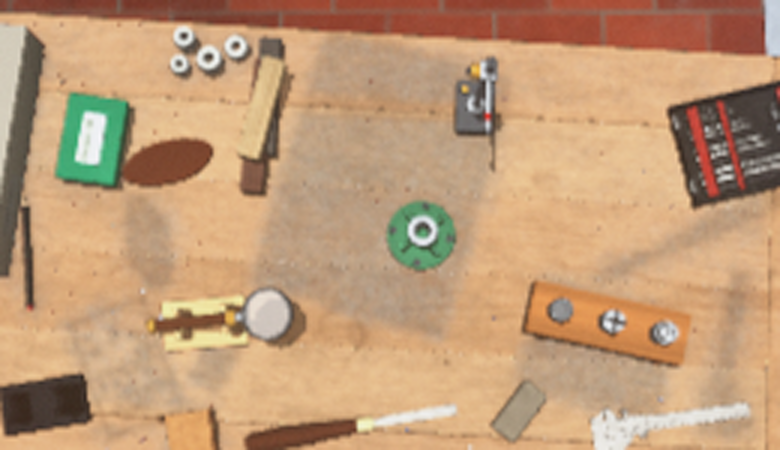

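View pics/s1.png

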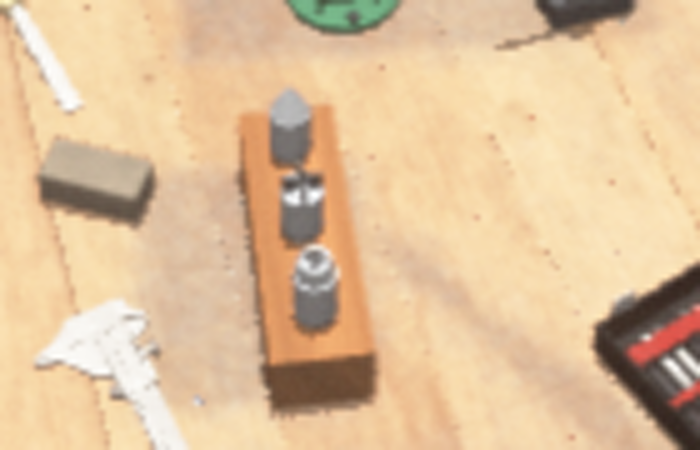

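View pics/s2.png

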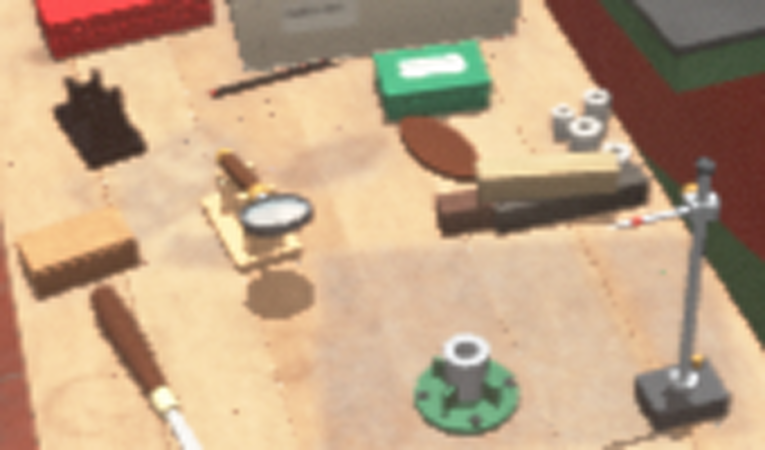

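```bash
cat > h.py <<'E'
import cv2,numpy as np
from workcell import *
def ray(c,u,v):
    R=cv2.Rodrigues(np.array(c["rvec"],float))[0];t=np.array(c["tvec"],float).ravel()
    d=R.T@np.array([(u-c["cx"])/c["fx"],(v-c["cy"])/c["fy"],1]);return -R.T@t,d/np.linalg.norm(d)
def plane(c,u,v,z):
    o,d=ray(c,u,v);return o+d*(z-o[2])/d[2]
def tri(c1,p1,c2,p2):
    o1,d1=ray(c1,*p1);o2,d2=ray(c2,*p2)
    s=np.linalg.lstsq(np.stack([d1,-d2],1),o2-o1,rcond=None)[0]
    a,b=o1+s[0]*d1,o2+s[1]*d2;return (a+b)/2,np.linalg.norm(a-b)
def proj(c,X):
    K=np.array([[c["fx"],0,c["cx"]],[0,c["fy"],c["cy"]],[0,0,1.]])
    return cv2.projectPoints(np.array(X,float).reshape(-1,3),np.array(c["rvec"],float),np.array(c["tvec"],float),K,None)[0].reshape(-1,2)
def crop(img,u0,v0,u1,v1,f,name):
    im=cv2.resize(img[v0:v1,u0:u1],None,fx=f,fy=f,interpolation=cv2.INTER_NEAREST)
    for u in range(u0,u1,5):
        cv2.putText(im,str(u),((u-u0)*f,10),0,.33,(0,0,255),1);cv2.line(im,((u-u0)*f,12),((u-u0)*f,16),(0,0,255),1)
    for v in range(v0,v1,5):
        cv2.putText(im,str(v),(0,(v-v0)*f+4),0,.33,(255,0,0),1)
    cv2.imwrite(name,im)
def cams():
    import pickle
    return pickle.load(open("cams.pkl","rb"))
E
python3 - <<'E'
from h import *
import pickle
c={n:camera(n) for n in("side","top")};pickle.dump(c,open("cams.pkl","wb"))
t=c["top"]["color"][:,:,::-1];s=c["side"]["color"][:,:,::-1]
crop(t,255,120,305,205,7,"pics/a1.png");crop(t,300,200,365,235,12,"pics/a2.png")
crop(s,245,170,335,240,8,"pics/a3.png");crop(s,240,240,285,315,8,"pics/a4.png")
crop(s,205,165,240,210,12,"pics/a5.png");crop(t,170,200,235,232,12,"pics/a6.png")
E
```

```text
(no output)
```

View pics/a1.png

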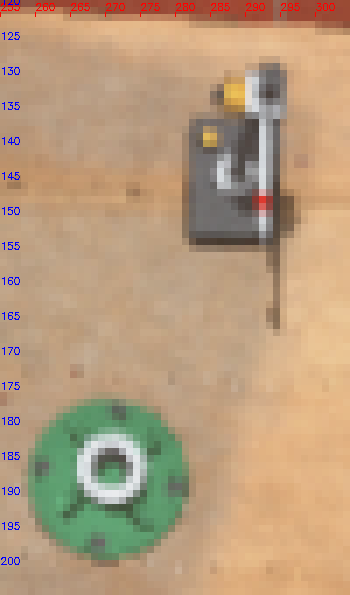

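View pics/a2.png

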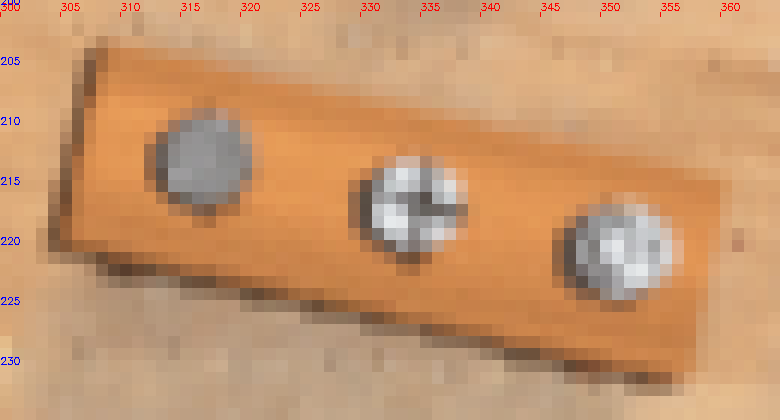

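View pics/a3.png

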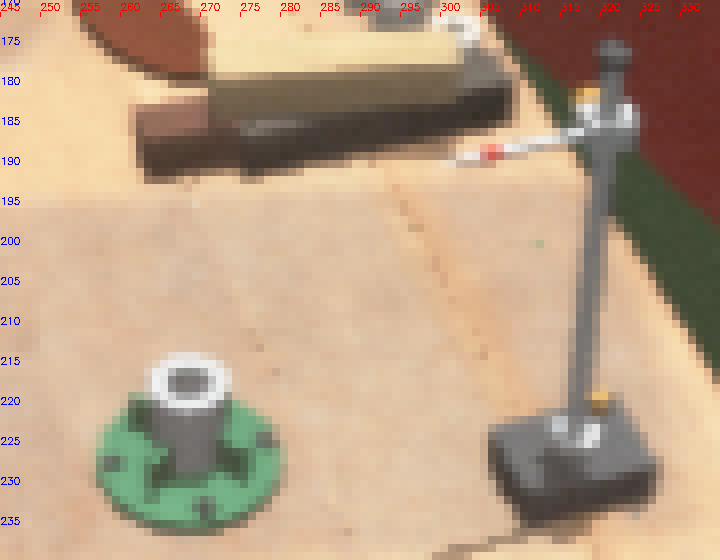

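View pics/a4.png

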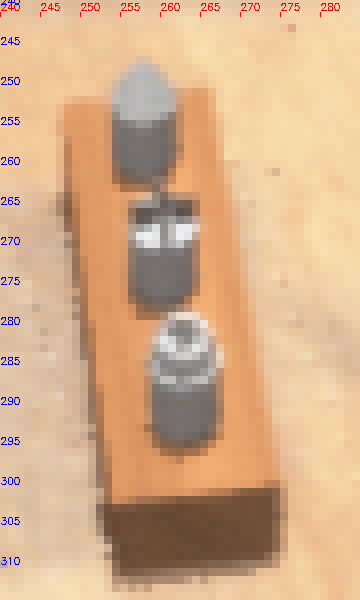

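View pics/a5.png

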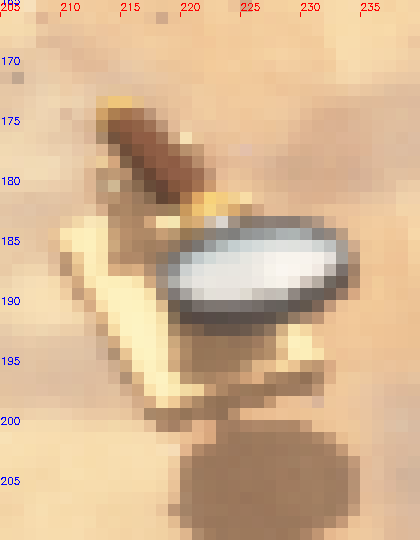

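View pics/a6.png

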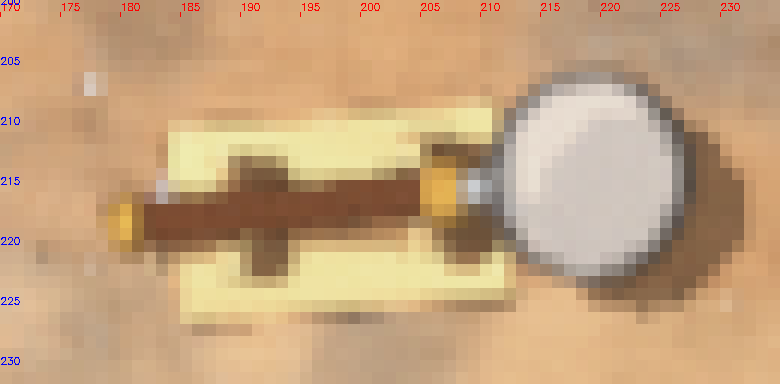

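```bash
python3 - <<'E'
from h import *
c=cams();T,S=c["top"],c["side"]
print("pinch",pinch_z)
def ell(cam,box,f):
    u0,v0,u1,v1=box;im=cv2.resize(cam["color"][v0:v1,u0:u1],None,fx=8,fy=8,interpolation=cv2.INTER_CUBIC)
    m=f(im.astype(int)).astype(np.uint8)
    k=max(cv2.findContours(m,cv2.RETR_EXTERNAL,cv2.CHAIN_APPROX_NONE)[0],key=cv2.contourArea)
    e=cv2.fitEllipse(cv2.convexHull(k));return (np.array(e[0])+.5)/8-.5+[u0,v0],np.array(e[1])/8
white=lambda i:(i.min(2)>175)
green=lambda i:(i[:,:,1]-i[:,:,0]>25)
grey=lambda i:(i.max(2)-i.min(2)<45)
for n,cam,box in(("T",T,(262,178,281,196)),("S",S,(260,211,277,224))):
    p,a=ell(cam,box,white);print("rim",n,p,a,plane(cam,*p,.052))
p,a=ell(T,(255,170,287,205),green);print("foot T",p,a,plane(T,*p,.008))
print("rim tri",tri(T,ell(T,(262,178,281,196),white)[0],S,ell(S,(260,211,277,224),white)[0]))
for nm,box in(("pt",(308,204,324,222)),("spur",(326,208,342,226)),("cup",(343,212,360,230))):
    p,a=ell(T,box,grey);print(nm,p,a,plane(T,*p,.075))
print("tip side",plane(S,257.4,247.2,.100))
for p in((308,203.3),(305.,220.8),(360.2,214.8),(357.3,231.2)):print(plane(T,*p,.044))
print("scr tip side at heights",[plane(S,300.3,189.9,z).round(4).tolist() for z in(.165,.205)])
print("scr red tri",tri(T,(292.2,148.3),S,(306,188.4)))
print("scr tip",tri(T,(292.4,153.6),S,(300.3,189.9)))
print("scr root",tri(T,(293,136),S,(316,186)))
E
```

```text
pinch 0.0187
rim T [270.30998898 186.37388706] [9.51364899 9.65476608] [ 0.57160213 -0.0205466   0.052     ]
rim S [268.1205492  216.99625778] [ 7.66423512 11.22762775] [ 0.56954851 -0.02081903  0.052     ]
foot T [269.95109463 187.94080353] [22.2555275  22.42992973] [ 0.57125538 -0.02091379  0.008     ]
rim tri (array([ 0.57074352, -0.02033451,  0.05137887]), np.float64(0.0019094888579115161))
pt [316.44682884 212.99539757] [7.59060192 8.03465366] [ 0.47612029 -0.17418614  0.075     ]
spur [333.63826084 216.8459301 ] [7.60003901 8.53291035] [ 0.46231735 -0.23198365  0.075     ]
cup [350.96887207 220.60276794] [7.64524078 9.19107819] [ 0.44884344 -0.29018227  0.075     ]
tip side [ 0.47480923 -0.17660099  0.1       ]
[ 0.51186002 -0.15030709  0.044     ]
[ 0.45155585 -0.13832234  0.044     ]
[ 0.46963773 -0.32965834  0.044     ]
[ 0.41341042 -0.31737857  0.044     ]
scr tip side at heights [[0.6701, -0.0504, 0.165], [0.6482, -0.093, 0.205]]
scr red tri (array([ 0.67303666, -0.08559929,  0.1980743 ]), np.float64(0.0028167433559701874))
scr tip (array([ 0.65489385, -0.08550712,  0.19776776]), np.float64(0.005256618636442878))
scr root (array([ 0.709505  , -0.08796438,  0.1994849 ]), np.float64(0.008561621099914632))
```

```bash
cat >> h.py <<'E'
from scipy.spatial.transform import Rotation as Ro
def go(x,y,z,ang=None):
    o=get_obs();R=Ro.from_quat(o["tool_rot"]).as_matrix();p=np.array(o["eef_pos"])
    d=R.T@(np.array([x,y,z])-p)/.05
    a0=np.degrees(np.arctan2(R[1,1],R[0,1]))
    r=0 if ang is None else -(((ang-a0)+90)%180-90)/6
    print("t",round(o["clock"],2),"p",p.round(4),"jaw",round(a0,2),"tilt",R[:,2].round(4),"F",np.round(o["ft_force"],1),"w",round(o["grip_width"]*1000,1))
    print("shift",d.round(3),"roll",round(r,3),"q",np.round(o["joint_pos"],2))
E
python3 - <<'E'
from h import *
c=cams();T,S=c["top"],c["side"]
go(.4755,-.1752,.16,-13.3)
a=plane(T,180,218.3,.04);b=plane(T,205.5,215.8,.065);l=plane(T,218.8,214.2,.077);print(a,b,l)
for z in(.07,.075,.08):print(z,plane(S,225.8,187.3,z))
print("lens tri",tri(T,(218.8,214.2),S,(225.8,187.3)))
print(np.degrees(np.arctan2(*(l-a)[1::-1])))
E
```

```text
t 0.2 p [0.1968 0.4593 0.2307] jaw 66.81 tilt [-5.0e-04 -1.2e-03 -1.0e+00] F [-0.4  0.8  0.7] w 85.6
shift [-10.121  -9.466   1.427] roll 13.351 q [1.17 0.24 0.   1.34 0.   1.57]
[0.46620175 0.2924824  0.04      ] [0.47226096 0.20193266 0.065     ] [0.47638995 0.15583681 0.077     ]
0.07 [0.47509274 0.16360369 0.07      ]
0.075 [0.47370388 0.15765671 0.075     ]
0.08 [0.47231501 0.15170973 0.08      ]
lens tri (array([0.47493791, 0.15620287, 0.07603701]), np.float64(0.003069178083998151))
-85.73595464285427
```

Candidates in the rack are at top-view pixels (316,213) plain cone, (334,217) four-prong spur and (351,221) cup with pin. I choose (316,213): the side crop shows the plain cone there, with its tip at (257,247). The loupe is the one on the pale rest at (219,214); the dark-coloured rest shapes at (145,244) and (215,150) are look-alikes.

>>> move_arm(
  motion=[
    [85,[-10.12,-9.47,0.6],13.35],
    [85,[-10.12,-9.47,0.6],13.35],
    [85,[-10.12,-9.47,0.6],13.35],
    [85,[-10.12,-9.47,0.6],13.35],
    [85,[-10.12,-9.47,0.6],13.35],
    [85,[-10.12,-9.47,0.6],13.35],
    [85,[-10.12,-9.47,0.6],13.35],
    [85,[-10.12,-9.47,0.6],13.35],
    [85,[-10.12,-9.47,0.6],13.35],
    [85,[-10.12,-9.47,0.6],13.35],
  ],
)

```text
clock: 1.2
eef_pos: [0.3981, 0.0002, 0.2098]
tool_rot: [0.785, 0.619, 0.0, 0.0]
ft_force: [1.4, 0.1, 0.3]
grip_width: 0.0851
```

```bash
python3 -c "
from h import *
go(.4755,-.1752,.17,-13.3)"
```

```text
t 1.2 p [3.981e-01 2.000e-04 2.098e-01] jaw -13.52 tilt [ 8.e-04  3.e-04 -1.e+00] F [1.4 0.1 0.3] w 85.1
shift [-3.049  2.324  0.796] roll -0.036 q [ 0.    0.05 -0.28  1.24  0.    1.81]
```

>>> move_arm(
  motion=[
    [85,[-3.05,2.32,0.8],0],
    [85,[-3.05,2.32,0.8],0],
    [85,[-3.05,2.32,0.8],0],
    [85,[-3.05,2.32,0.8],0],
    [85,[-3.05,2.32,0.8],0],
    [85,[-3.05,2.32,0.8],0],
    [85,[-3.05,2.32,0.8],0],
    [85,[-3.05,2.32,0.8],0],
    [85,[-3.05,2.32,0.8],0],
    [85,[-3.05,2.32,0.8],0],
  ],
)

```text
clock: 2.2
eef_pos: [0.4757, -0.172, 0.1703]
tool_rot: [0.784, 0.621, 0.0, 0.0]
ft_force: [-0.2, 0.2, 0.2]
grip_width: 0.0849
```

```bash
python3 -c "
from h import *
go(.4755,-.1752,.050,-13.3)
c=camera('side');crop(c['color'][:,:,::-1],235,190,290,260,8,'pics/b1.png')"
```

```text
t 2.2 p [ 0.4757 -0.172   0.1703] jaw -13.21 tilt [ 9.e-04 -3.e-04 -1.e+00] F [-0.2  0.2  0.2] w 84.9
shift [-0.062  0.009  2.405] roll 0.016 q [-0.35  0.29 -0.1   1.19  0.    1.45]
```

View pics/b1.png

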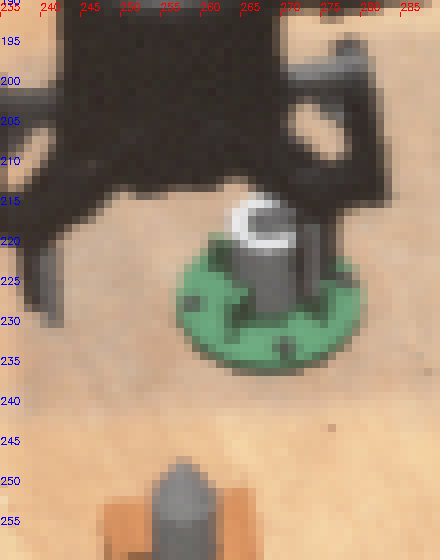

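The side view shows the open fingers above and behind the cone, whose tip is at (257,247). They straddle the cone, so I descend and close.

>>> move_arm(
  motion=[
    [85,[-0.06,0.01,0.8],0],
    [85,[-0.06,0.01,1.5],0],
    [85,[-0.06,0.01,2.0],0],
    [85,[-0.06,0.01,2.4],0],
    [85,[-0.06,0.01,2.4],0],
    [85,[-0.06,0.01,2.4],0],
    [20,[-0.06,0.01,2.4],0],
    [20,[-0.06,0.01,2.4],0],
    [20,[-0.06,0.01,2.4],0],
    [20,[-0.06,0.01,2.4],0],
  ],
)

```text
clock: 3.25
eef_pos: [0.4757, -0.176, 0.0504]
tool_rot: [0.784, 0.621, 0.0, 0.0]
ft_force: [-5.0, 1.5, 5.0]
grip_width: 0.0279
```

```bash
python3 -c "
from h import *
go(.4755,-.1752,.17,-13.3)
c=camera('side');crop(c['color'][:,:,::-1],235,190,290,260,8,'pics/b2.png')"
```

```text
t 3.25 p [ 0.4757 -0.176   0.0504] jaw -13.29 tilt [ 1.e-03 -4.e-04 -1.e+00] F [-5.   1.5  5. ] w 27.9
shift [ 0.015 -0.006 -2.393] roll 0.002 q [-0.35  0.41 -0.27  0.9  -0.    1.45]
```

View pics/b2.png

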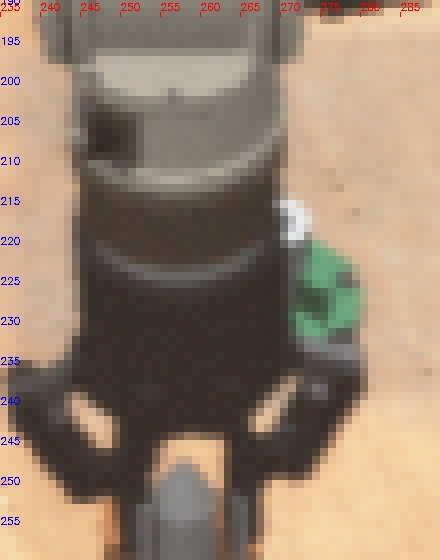

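Both fingers are closing evenly on the body, with the tip at (257,247). I let them finish and lift straight up.

>>> move_arm(
  motion=[
    [15,[0,0,0],0],
    [15,[0,0,0],0],
    [15,[0,0,-0.1],0],
    [15,[0,0,-0.3],0],
    [15,[0,0,-0.6],0],
    [15,[0,0,-1.0],0],
    [15,[0,0,-1.5],0],
    [15,[0,0,-2.0],0],
    [15,[0,0,-2.2],0],
    [15,[0,0,-2.2],0],
  ],
)

```text
clock: 4.3
eef_pos: [0.4765, -0.1763, 0.1613]
tool_rot: [0.784, 0.621, 0.001, 0.002]
ft_force: [0.2, -0.1, -2.9]
grip_width: 0.0231
```

```bash
python3 -c "
from h import *
go(.5707,-.0206,.16,-13.3)
c=camera('side');crop(c['color'][:,:,::-1],235,165,305,255,7,'pics/b3.png')
c=camera('top');crop(c['color'][:,:,::-1],255,170,365,240,7,'pics/b4.png')"
```

```text
t 4.3 p [ 0.4765 -0.1763  0.1613] jaw -13.29 tilt [ 0.0034 -0.0012 -1.    ] F [ 0.2 -0.1 -2.9] w 23.1
shift [3.464 1.118 0.029] roll 0.001 q [-0.35  0.3  -0.11  1.16  0.    1.45]
```

View pics/b3.png

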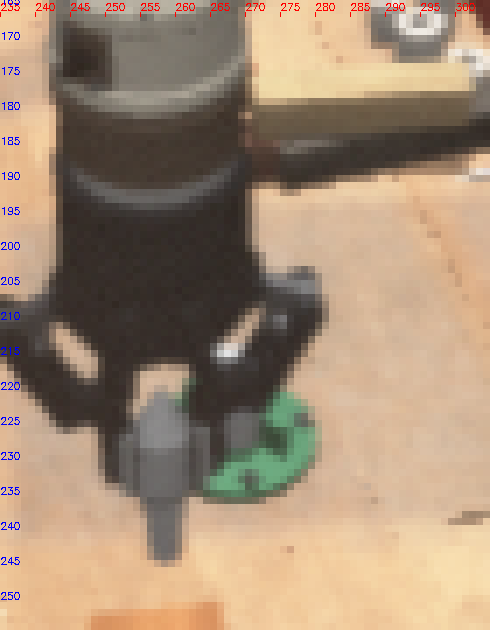

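View pics/b4.png

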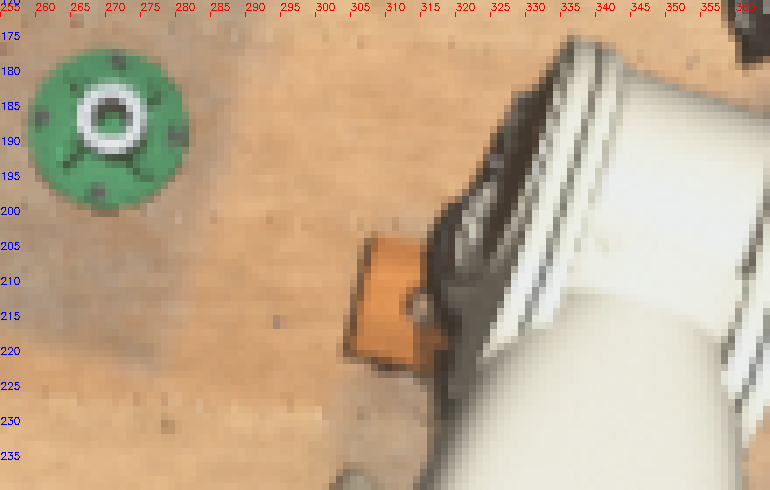

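The cone centre hangs upright in the fingers: tip at side (257.5,220), shank end at (258.5,245). The socket bore is at top (270,186).

```bash
python3 -c "
from h import *
c=cams();S=c['side']
t=plane(S,257.5,220.3,.211);e=plane(S,258.3,244.6,.114)
print(t,e,plane(S,257.4,247.2,.100))"
```

```text
[ 0.47752308 -0.17644117  0.211     ] [ 0.47677233 -0.17980543  0.114     ] [ 0.47480923 -0.17660099  0.1       ]
```

>>> move_arm(
  motion=[
    [15,[0.6,0.2,0],0],
    [15,[1.3,0.4,0],0],
    [15,[2.1,0.68,0],0],
    [15,[2.8,0.9,0.2],0],
    [15,[3.3,1.05,0.5],0],
    [15,[3.46,1.1,0.8],0],
    [15,[3.46,1.1,1.0],0],
    [15,[3.46,1.1,1.0],0],
    [15,[3.46,1.1,1.0],0],
    [15,[3.46,1.1,1.0],0],
  ],
)

```text
clock: 5.4
eef_pos: [0.5688, -0.0211, 0.1103]
tool_rot: [0.785, 0.62, 0.0, 0.0]
ft_force: [-0.1, -0.7, -2.8]
grip_width: 0.0232
```

```bash
python3 -c "
from h import *
go(.570,-.0206,.07,-13.3)
c=camera('side');crop(c['color'][:,:,::-1],240,165,300,240,8,'pics/b5.png')"
```

```text
t 5.4 p [ 0.5688 -0.0211  0.1103] jaw -13.38 tilt [ 9.e-04 -1.e-04 -1.e+00] F [-0.1 -0.7 -2.8] w 23.2
shift [0.015 0.02  0.806] roll -0.013 q [-0.04  0.45 -0.01  1.1  -0.    1.77]
```

View pics/b5.png

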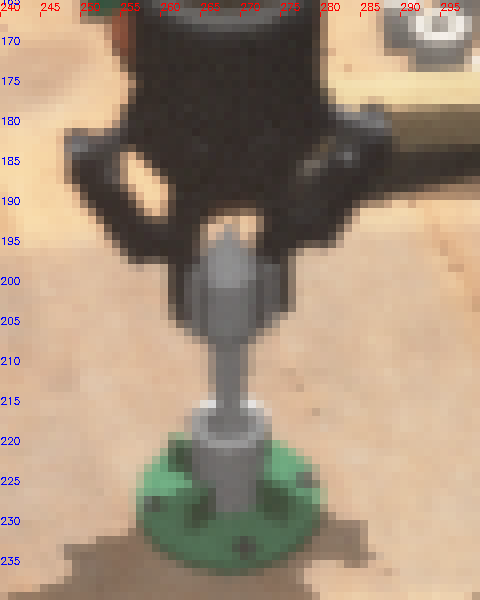

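```bash
python3 -c "
from h import *
c=cams();S=c['side']
print(plane(S,268.1,219.2,.0639),plane(S,268.1,194.5,.1605), proj(S,[[.5695,-.0208,.0639],[.5695,-.0278,.0639],[.5695,-.0208,.16]]))"
```

```text
[ 0.56119347 -0.04221016  0.0639    ] [ 0.56663796 -0.02883828  0.1605    ] [[268.09686171 214.46441489]
 [268.84703208 215.79692513]
 [268.02519509 192.89985359]]
```

The shank end (268,214.5) lines up with the rim (268,217), so I lower gently.

>>> move_arm(
  motion=[
    [15,[0.01,0.02,0.1],0],
    [15,[0.01,0.02,0.2],0],
    [15,[0.01,0.02,0.3],0],
    [15,[0.01,0.02,0.4],0],
    [15,[0.01,0.02,0.5],0],
    [15,[0.01,0.02,0.6],0],
    [15,[0.01,0.02,0.7],0],
    [15,[0.01,0.02,0.8],0],
    [15,[0.01,0.02,0.9],0],
    [15,[0.01,0.02,0.92],0],
  ],
)

```text
clock: 6.45
eef_pos: [0.5692, -0.02, 0.0628]
tool_rot: [0.784, 0.62, -0.001, -0.0]
ft_force: [-0.4, -0.7, -2.3]
grip_width: 0.023
```

```bash
python3 -c "
from h import *
go(.570,-.0206,.0584,-13.3)
c=camera('side');crop(c['color'][:,:,::-1],240,175,300,245,8,'pics/b6.png')"
```

```text
t 6.45 p [ 0.5692 -0.02    0.0628] jaw -13.3 tilt [-1.4e-03 -2.0e-04 -1.0e+00] F [-0.4 -0.7 -2.3] w 23.0
shift [-0.007  0.018  0.089] roll 0.001 q [-0.04  0.5  -0.07  1.   -0.    1.77]
```

View pics/b6.png

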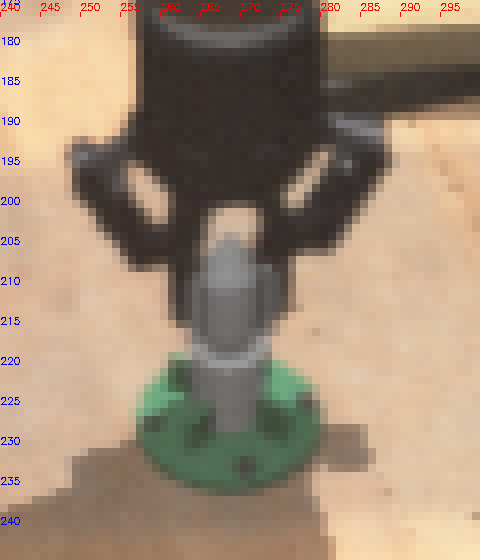

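It went in freely, with a few mm left to the rim and no contact force. I lower until there is a light force.

>>> move_arm(
  motion=[
    [15,[0,0,0.02],0],
    [15,[0,0,0.04],0],
    [15,[0,0,0.06],0],
    [15,[0,0,0.07],0],
    [15,[0,0,0.08],0],
    [15,[0,0,0.09],0],
    [15,[0,0,0.1],0],
    [15,[0,0,0.1],0],
    [15,[0,0,0.1],0],
    [15,[0,0,0.1],0],
  ],
)

```text
clock: 7.5
eef_pos: [0.5694, -0.0202, 0.0586]
tool_rot: [0.784, 0.62, -0.0, 0.0]
ft_force: [-2.7, -3.0, 0.9]
grip_width: 0.0232
```

```bash
python3 -c "
from h import *
go(.570,-.0206,.0584,-13.3)"
```

```text
t 7.5 p [ 0.5694 -0.0202  0.0586] jaw -13.31 tilt [-7.e-04 -6.e-04 -1.e+00] F [-2.7 -3.   0.9] w 23.2
shift [-0.005  0.013  0.005] roll -0.001 q [-0.04  0.51 -0.08  0.99 -0.    1.77]
```

>>> move_arm(
  motion=[
    [15,[0,0,0.01],0],
    [15,[0,0,0.02],0],
    [15,[0,0,0.03],0],
    [15,[0,0,0.04],0],
    [15,[0,0,0.04],0],
    [15,[0,0,0.04],0],
    [15,[0,0,0.04],0],
    [15,[0,0,0.04],0],
    [15,[0,0,0.04],0],
    [15,[0,0,0.04],0],
  ],
)

```text
clock: 8.5
eef_pos: [0.5694, -0.0203, 0.0585]
tool_rot: [0.784, 0.62, -0.0, 0.0]
ft_force: [-7.2, -4.1, 11.8]
grip_width: 0.023
```

The shoulder is on the rim (12 N, height stopped at the predicted 58.5 mm). I release and retreat upward.

>>> move_arm(
  motion=[
    [15,[0,0,-0.02],0],
    [30,[0,0,-0.03],0],
    [45,[0,0,-0.03],0],
    [85,[0,0,-0.03],0],
    [85,[0,0,-0.03],0],
    [85,[0,0,-0.03],0],
    [85,[0,0,-0.3],0],
    [85,[0,0,-0.8],0],
    [85,[0,0,-1.5],0],
    [85,[0,0,-2.2],0],
  ],
)

```text
clock: 9.5
eef_pos: [0.5694, -0.0198, 0.1673]
tool_rot: [0.784, 0.621, -0.0, -0.0]
ft_force: [1.2, -0.2, -0.8]
grip_width: 0.0851
```

```bash
python3 -c "
from h import *
a=-85.7
go(.470,.236,.16,a+90)
c=camera('side');crop(c['color'][:,:,::-1],240,175,300,245,8,'pics/b7.png')"
```

```text
t 9.5 p [ 0.5694 -0.0198  0.1673] jaw -13.29 tilt [-1.3e-03  3.0e-04 -1.0e+00] F [ 1.2 -0.2 -0.8] w 85.1
shift [ 4.522 -3.11   0.149] roll -2.931 q [-0.03  0.41  0.08  1.24  0.    1.77]
```

View pics/b7.png

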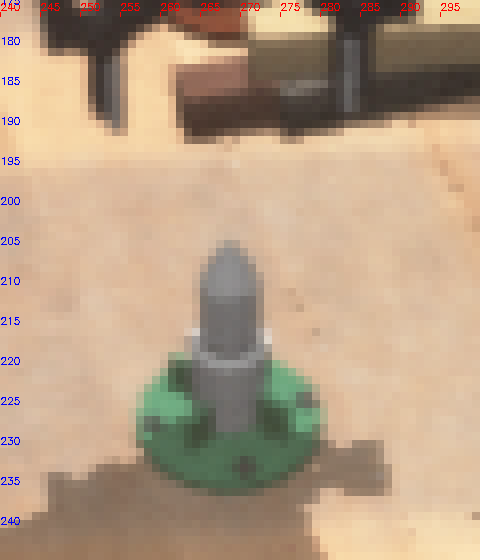

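The centre stands home and upright (tip (268,205), shoulder on the rim at v≈219) after release. Next I go to the loupe.

```bash
python3 -c "
from h import *
go(.4695,.234,.150,4)"
```

```text
t 9.55 p [ 0.5731 -0.0199  0.1745] jaw -13.29 tilt [ 1.030e-02 -1.000e-04 -9.999e-01] F [1.  0.6 4.4] w 84.8
shift [ 4.466 -3.188  0.467] roll -2.882 q [-0.03  0.41  0.09  1.24  0.    1.77]
```

>>> move_arm(
  motion=[
    [85,[0.6,-0.4,0],-0.4],
    [85,[1.2,-0.8,0],-0.8],
    [85,[1.9,-1.3,0],-1.3],
    [85,[2.6,-1.8,0],-1.8],
    [85,[3.3,-2.3,0.1],-2.3],
    [85,[3.9,-2.8,0.2],-2.7],
    [85,[4.3,-3.0,0.3],-2.88],
    [85,[4.48,-3.12,0.3],-2.88],
    [85,[4.48,-3.12,0.3],-2.88],
    [85,[4.48,-3.12,0.3],-2.88],
  ],
)

```text
clock: 10.55
eef_pos: [0.4699, 0.2334, 0.1518]
tool_rot: [0.682, 0.731, 0.0, 0.0]
ft_force: [0.4, -0.2, 0.7]
grip_width: 0.0847
```

```bash
python3 -c "
from h import *
go(.4695,.234,.046,4)
c=camera('side');crop(c['color'][:,:,::-1],195,135,250,205,8,'pics/b8.png')
c=camera('top');crop(c['color'][:,:,::-1],165,190,240,240,10,'pics/b9.png')"
```

```text
t 10.55 p [0.4699 0.2334 0.1518] jaw 3.94 tilt [ 5.e-04 -4.e-04 -1.e+00] F [ 0.4 -0.2  0.7] w 84.7
shift [ 0.014 -0.008  2.117] roll -0.01 q [ 0.46  0.34 -0.08  1.16 -0.    1.96]
```

View pics/b8.png

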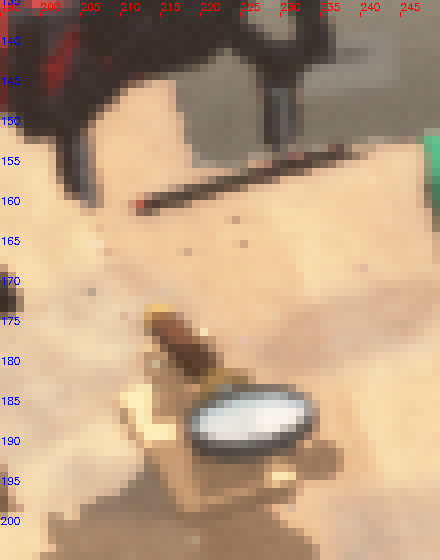

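View pics/b9.png

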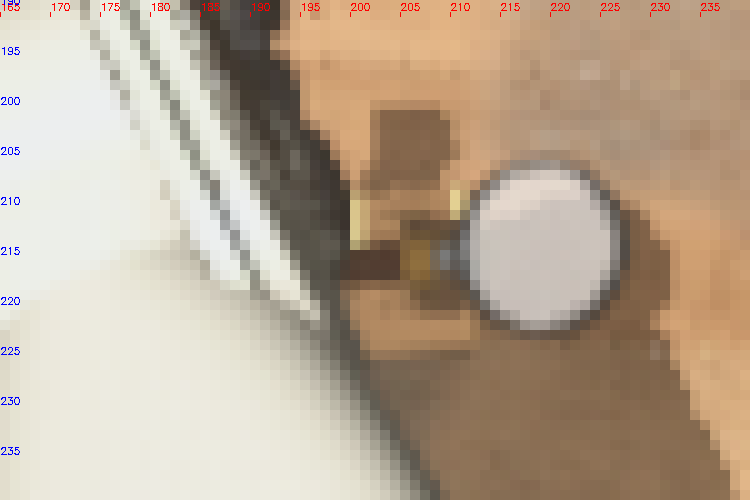

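The loupe is undisturbed: side view shows handle (215,177) and lens (225,187), with the fingers above it. I descend and close.

>>> move_arm(
  motion=[
    [85,[0.01,-0.01,0.6],0],
    [85,[0.01,-0.01,1.2],0],
    [85,[0.01,-0.01,1.7],0],
    [85,[0.01,-0.01,2.0],0],
    [85,[0.01,-0.01,2.1],0],
    [60,[0.01,-0.01,2.1],0],
    [30,[0.01,-0.01,2.1],0],
    [8,[0.01,-0.01,2.1],0],
    [8,[0.01,-0.01,2.1],0],
    [8,[0.01,-0.01,2.1],0],
  ],
)

```text
clock: 11.65
eef_pos: [0.4693, 0.2347, 0.0475]
tool_rot: [0.682, 0.731, 0.001, 0.0]
ft_force: [-4.4, -2.2, 14.4]
grip_width: 0.0122
```

>>> move_arm(
  motion=[
    [8,[0,0,0],0],
    [8,[0,0,0],0],
    [8,[0,0,0],0],
    [8,[0,0,0],0],
    [8,[0,0,-0.1],0],
    [8,[0,0,-0.3],0],
    [8,[0,0,-0.6],0],
    [8,[0,0,-1.0],0],
    [8,[0,0,-1.4],0],
    [8,[0,0,-1.4],0],
  ],
)

```text
clock: 12.65
eef_pos: [0.471, 0.2354, 0.1198]
tool_rot: [0.682, 0.731, 0.003, 0.001]
ft_force: [0.5, 0.7, -1.3]
grip_width: 0.0126
```

```bash
python3 -c "
from h import *
go(.585,.15,.11,4)
c=camera('side');crop(c['color'][:,:,::-1],190,125,255,205,7,'pics/c1.png')"
```

```text
t 12.65 p [0.471  0.2354 0.1198] jaw 3.99 tilt [ 0.0056  0.0027 -1.    ] F [ 0.5  0.7 -1.3] w 12.6
shift [-1.863  2.155  0.204] roll -0.002 q [ 0.46  0.36 -0.13  1.07 -0.    1.96]
```

View pics/c1.png

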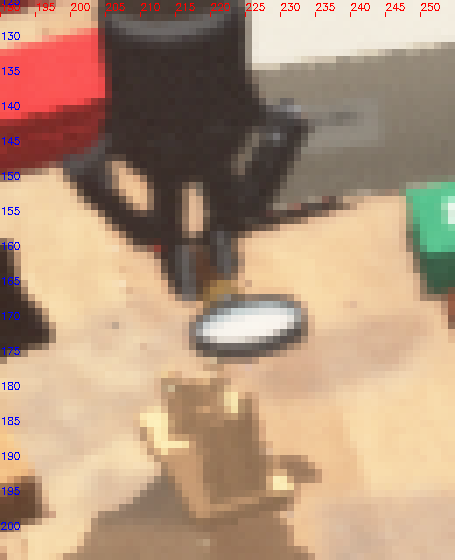

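```bash
python3 -c "
from h import *
T=cams()['top'];im=T['color'][:,:,::-1].copy()
for x in(.52,.585,.65):
  for y in(.23,.15,.03):
    p=proj(T,[[x,y,0]])[0];cv2.circle(im,tuple(np.round(p).astype(int).tolist()),1,(255,0,0),-1)
crop(im,170,130,290,230,6,'pics/c2.png')"
```

View pics/c2.png

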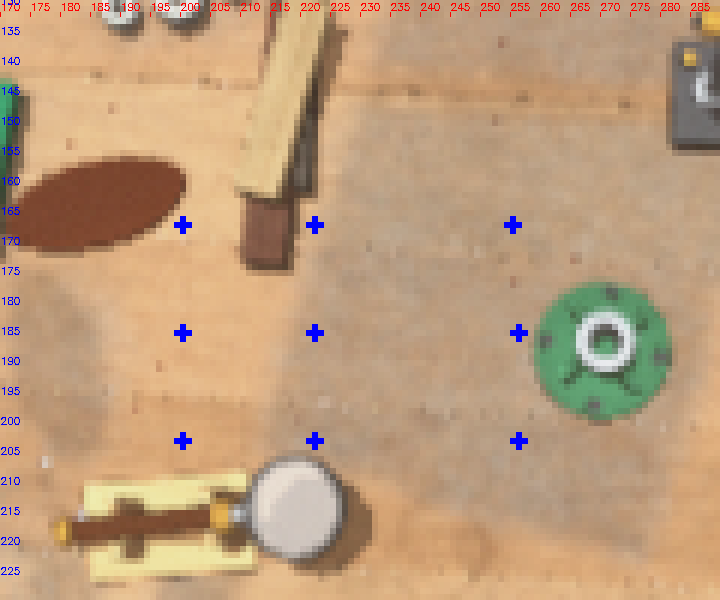

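>>> move_arm(
  motion=[
    [8,[-0.4,0.4,0],0],
    [8,[-0.9,0.9,0],0],
    [8,[-1.4,1.35,0],0],
    [8,[-1.83,1.75,0.1],0],
    [8,[-1.83,1.75,0.6],0],
    [8,[-1.83,1.75,1.1],0],
    [8,[-1.83,1.75,1.5],0],
    [8,[-1.83,1.75,1.7],0],
    [8,[-1.83,1.75,1.7],0],
    [8,[-1.83,1.75,1.7],0],
  ],
)

```text
clock: 13.7
eef_pos: [0.5626, 0.1493, 0.0318]
tool_rot: [0.682, 0.731, -0.0, -0.0]
ft_force: [-0.2, 0.7, -1.1]
grip_width: 0.0122
```

```bash
python3 -c "
from h import *
go(.565,.15,.002,4)
c=camera('side');crop(c['color'][:,:,::-1],205,140,285,220,7,'pics/c3.png')"
```

```text
t 13.7 p [0.5626 0.1493 0.0318] jaw 4.0 tilt [-1.e-04 -0.e+00 -1.e+00] F [-0.2  0.7 -1.1] w 12.2
shift [0.01  0.048 0.595] roll -0.001 q [ 0.26  0.56 -0.07  0.94 -0.    1.76]
```

View pics/c3.png

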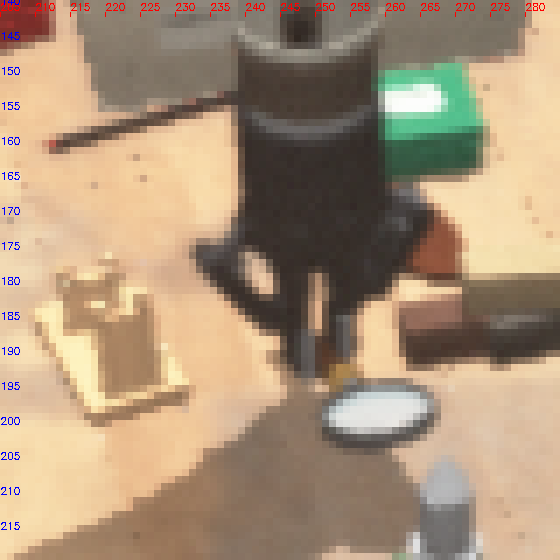

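>>> move_arm(
  motion=[
    [8,[0,0,0.06],0],
    [8,[0,0,0.12],0],
    [8,[0,0,0.18],0],
    [8,[0,0,0.24],0],
    [8,[0,0,0.28],0],
    [8,[0,0,0.32],0],
    [8,[0,0,0.36],0],
    [8,[0,0,0.4],0],
    [8,[0,0,0.4],0],
    [8,[0,0,0.4],0],
  ],
)

```text
clock: 14.75
eef_pos: [0.5632, 0.149, 0.0129]
tool_rot: [0.682, 0.731, 0.001, 0.001]
ft_force: [-1.5, -2.1, 5.7]
grip_width: 0.0122
```

>>> move_arm(
  motion=[
    [8,[0,0,0.02],0],
    [8,[0,0,0.04],0],
    [8,[0,0,0.06],0],
    [8,[0,0,0.08],0],
    [8,[0,0,0.1],0],
    [8,[0,0,0.12],0],
    [8,[0,0,0.12],0],
    [8,[0,0,0.12],0],
    [8,[0,0,0.12],0],
    [8,[0,0,0.12],0],
  ],
)

```text
clock: 15.75
eef_pos: [0.5643, 0.1488, 0.0077]
tool_rot: [0.682, 0.731, 0.001, 0.001]
ft_force: [-0.6, -3.5, 8.0]
grip_width: 0.0126
```

```bash
python3 -c "
from h import *
go(.565,.15,.002,4)
c=camera('side');crop(c['color'][:,:,::-1],205,140,285,220,7,'pics/c4.png')"
```

```text
t 15.75 p [0.5643 0.1488 0.0077] jaw 3.94 tilt [ 0.0039 -0.     -1.    ] F [-0.6 -3.5  8. ] w 12.6
shift [0.023 0.015 0.115] roll -0.01 q [ 0.26  0.58 -0.09  0.89 -0.    1.76]
```

View pics/c4.png

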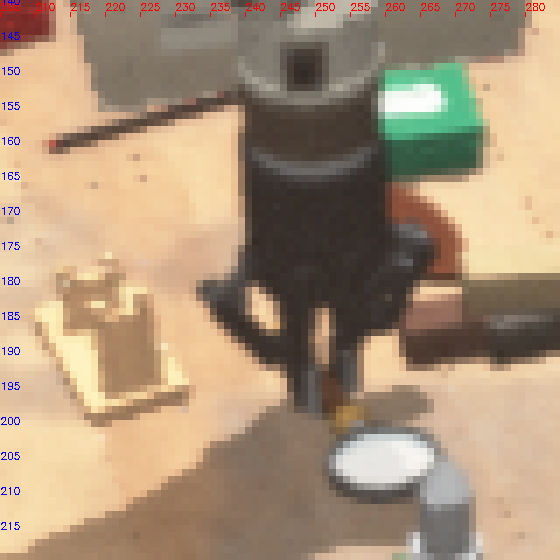

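The lens ellipse has become rounder (centre about (258,206)), so the loupe is pivoting toward level with only 8 N. I continue.

>>> move_arm(
  motion=[
    [8,[0,0,0.02],0],
    [8,[0,0,0.04],0],
    [8,[0,0,0.06],0],
    [8,[0,0,0.07],0],
    [8,[0,0,0.08],0],
    [8,[0,0,0.08],0],
    [8,[0,0,0.08],0],
    [8,[0,0,0.08],0],
    [8,[0,0,0.08],0],
    [8,[0,0,0.08],0],
  ],
)

```text
clock: 16.8
eef_pos: [0.5649, 0.149, 0.0042]
tool_rot: [0.682, 0.731, 0.002, 0.002]
ft_force: [-0.8, -3.1, 9.6]
grip_width: 0.012
```

```bash
python3 -c "
from h import *
go(.565,.15,.002,4)
c=camera('side');crop(c['color'][:,:,::-1],235,185,285,220,12,'pics/c5.png')"
```

```text
t 16.8 p [0.5649 0.149  0.0042] jaw 3.94 tilt [ 5.1e-03  5.0e-04 -1.0e+00] F [-0.8 -3.1  9.6] w 12.0
shift [0.019 0.003 0.043] roll -0.01 q [ 0.26  0.59 -0.1   0.88 -0.    1.76]
```

View pics/c5.png

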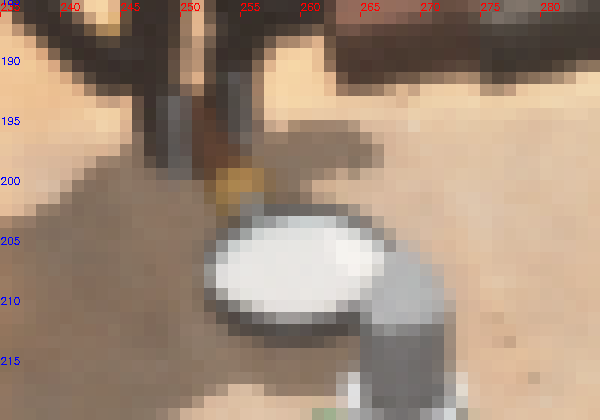

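About 9 mm of the ~16 mm travel needed for level is done and the fingertips are near the table. I go 2 mm lower, open just enough for the loupe to settle flat on the table, then regrip.

>>> move_arm(
  motion=[
    [8,[0,0,0.02],0],
    [8,[0,0,0.04],0],
    [8,[0,0,0.04],0],
    [8,[0,0,0.04],0],
    [16,[0,0,0.04],0],
    [20,[0,0,0.04],0],
    [22,[0,0,0.04],0],
    [22,[0,0,0.04],0],
    [22,[0,0,0.04],0],
    [22,[0,0,0.04],0],
  ],
)

```text
clock: 17.85
eef_pos: [0.5635, 0.1494, 0.0002]
tool_rot: [0.682, 0.731, 0.001, 0.001]
ft_force: [3.1, -0.1, 4.7]
grip_width: 0.0217
```

```bash
python3 -c "
from h import *
go(.565,.15,.002,4)
c=camera('side');crop(c['color'][:,:,::-1],235,185,285,220,12,'pics/c6.png')"
```

```text
t 17.85 p [5.635e-01 1.494e-01 2.000e-04] jaw 3.99 tilt [ 1.8e-03  2.0e-04 -1.0e+00] F [ 3.1 -0.1  4.7] w 21.7
shift [ 0.011  0.032 -0.037] roll -0.002 q [ 0.26  0.59 -0.1   0.87 -0.    1.76]
```

View pics/c6.png

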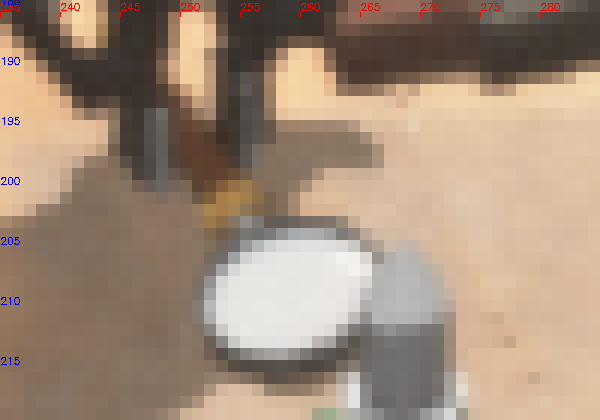

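>>> move_arm(
  motion=[
    [22,[0,0,-0.02],0],
    [22,[0,0,-0.03],0],
    [18,[0,0,-0.03],0],
    [15,[0,0,-0.03],0],
    [10,[0,0,-0.03],0],
    [8,[0,0,-0.03],0],
    [8,[0,0,-0.03],0],
    [8,[0,0,-0.03],0],
    [8,[0,0,-0.03],0],
    [8,[0,0,-0.03],0],
  ],
)

```text
clock: 18.9
eef_pos: [0.5625, 0.1492, 0.0011]
tool_rot: [0.682, 0.731, -0.0, -0.0]
ft_force: [0.1, 0.4, -1.4]
grip_width: 0.0128
```

>>> move_arm(
  motion=[
    [8,[0,0,-0.1],0],
    [8,[0,0,-0.3],0],
    [8,[0,0,-0.7],0],
    [8,[0,0,-1.2],0],
    [8,[0,0,-1.8],0],
    [8,[0,0,-2.5],0],
    [8,[0,0,-3.2],0],
    [8,[0,0,-3.6],0],
    [8,[0,0,-3.7],0],
    [8,[0,0,-3.7],0],
  ],
)

```text
clock: 19.9
eef_pos: [0.563, 0.1493, 0.1874]
tool_rot: [0.682, 0.731, 0.001, 0.001]
ft_force: [-0.2, 0.2, -1.8]
grip_width: 0.0131
```

```bash
python3 -c "
from h import *
go(.565,.062,.188,4)
c=camera('side');im=c['color'][:,:,::-1];crop(im,195,120,290,225,6,'pics/c7.png')
c=camera('top');crop(c['color'][:,:,::-1],175,140,300,215,6,'pics/c8.png')"
```

```text
t 19.9 p [0.563  0.1493 0.1874] jaw 3.99 tilt [ 2.4e-03  6.0e-04 -1.0e+00] F [-0.2  0.2 -1.8] w 13.1
shift [-1.745 -0.082 -0.013] roll -0.002 q [ 0.26  0.42  0.15  1.29 -0.    1.76]
```

View pics/c7.png

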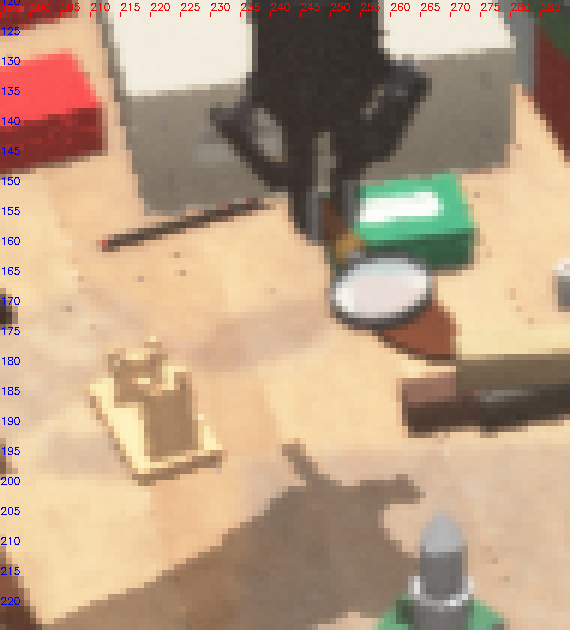

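View pics/c8.png

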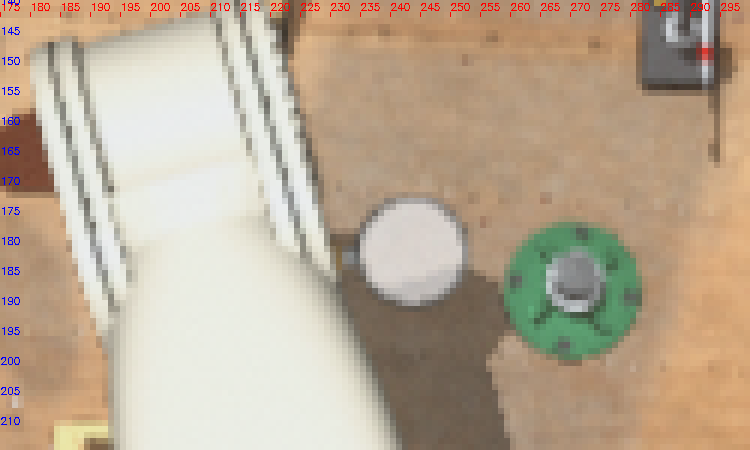

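```bash
cat > lens.py <<'E'
from h import *
def ell(cam,box,thr,sat):
    u0,v0,u1,v1=box;im=cv2.resize(cam["color"][v0:v1,u0:u1],None,fx=8,fy=8,interpolation=cv2.INTER_CUBIC).astype(int)
    m=((im.min(2)>thr)&(im.max(2)-im.min(2)<sat)).astype(np.uint8)
    k=max(cv2.findContours(m,cv2.RETR_EXTERNAL,cv2.CHAIN_APPROX_NONE)[0],key=cv2.contourArea)
    e=cv2.fitEllipse(cv2.convexHull(k));return (np.array(e[0])+.5)/8-.5+[u0,v0],np.array(e[1])/8,e[2]
def run(bS,bT,thr=160,sat=45):
    S,T=camera("side"),camera("top")
    eS,eT=ell(S,bS,thr,sat),ell(T,bT,thr,sat)
    P,g=tri(T,eT[0],S,eS[0]);print("S",eS,"\nT",eT,"\nP",P.round(4),"gap",round(g,4))
    a=np.linspace(0,2*np.pi,60)
    for tilt in(-.1,0,.1,.2):   # lens-end-up pitch about world x for handle along -y
        for roll in(-.1,0,.1):
            if tilt and roll: continue
            n=Ro.from_euler("xy",[-tilt,roll]).as_matrix()
            C=P+(n@np.stack([np.cos(a),np.sin(a),0*a])).T*.026
            r=[]
            for cam in(S,T):
                e=cv2.fitEllipse(proj(cam,C).astype(np.float32));r.append((round(e[1][0]/e[1][1],3),round(e[2],1)))
            print(tilt,roll,"S",r[0],"T",r[1])
    print("meas S",eS[1][0]/eS[1][1],eS[2],"T",eT[1][0]/eT[1][1],eT[2])
    return S,T,eS,eT,P
E
python3 -c "
from lens import *
run((245,160,270,176),(232,171,255,192))"
```

```text
S (array([257.80388927, 168.2769804 ]), array([ 9.11567497, 16.15816689]), 77.8963623046875) 
T (array([243.30721855, 181.6492281 ]), array([16.6148243 , 17.03231049]), 84.5625) 
P [0.5693 0.0698 0.1966] gap 0.0022
-0.1 0 S (0.673, 91.2) T (0.988, 120.5)
0 -0.1 S (0.624, 81.7) T (0.999, 79.5)
0 0 S (0.6, 88.7) T (0.991, 81.6)
0 0.1 S (0.571, 95.3) T (0.973, 84.6)
0.1 0 S (0.522, 86.4) T (0.985, 46.7)
0.2 0 S (0.438, 84.5) T (0.968, 29.3)
meas S 0.5641527926527584 77.8963623046875 T 0.9754885756020604 84.5625
```

```bash
python3 -c "
from lens import *
c=cams();S=c['side']
for thr in(130,150,160,180):
  e=ell(S,(216,180,236,194),thr,50);print(thr,e,e[1][0]/e[1][1])
P=np.array([.4752,.156,.0765]);a=np.linspace(0,2*np.pi,60)
h=np.radians(-85.8)
for tilt in(.16,.26):
  for r in (-.1,0):
    X=np.array([np.cos(h)*np.cos(tilt),np.sin(h)*np.cos(tilt),np.sin(tilt)]);Y=np.cross([0,0,1],X);Y/=np.linalg.norm(Y);Z=np.cross(X,Y)
    M=np.stack([X,Y,Z],1)@Ro.from_euler('x',r).as_matrix()
    for rad,off in((.026,0),(.026,.005),(.030,0)):
      e=cv2.fitEllipse(proj(S,P+(M@np.stack([np.cos(a)*rad,np.sin(a)*rad,0*a+off])).T).astype(np.float32));print(tilt,r,rad,off,e,e[1][0]/e[1][1])
c=camera('side');im=c['color'][:,:,::-1];crop(im,240,155,280,182,18,'pics/c9.png')"
```

```text
130 (array([225.98554993, 186.67000961]), array([ 6.13395739, 15.61356831]), 80.36283874511719) 0.39286070075805585
150 (array([225.93803406, 186.73767233]), array([ 5.65314579, 14.48153019]), 80.63328552246094) 0.3903693681620364
160 (array([225.9585638 , 186.76686621]), array([ 5.39573097, 14.15806389]), 80.58026123046875) 0.3811065562893655
180 (array([225.96087837, 186.84300661]), array([ 4.88207722, 13.52819061]), 80.87811279296875) 0.36088175845817116
0.16 -0.1 0.026 0 ((226.28607177734375, 187.21157836914062), (6.8938889503479, 14.353181838989258), 87.94713592529297) 0.4803038815840268
0.16 -0.1 0.026 0.005 ((226.24130249023438, 186.0052032470703), (6.867537498474121, 14.377883911132812), 87.96586608886719) 0.4776459137464991
0.16 -0.1 0.03 0 ((226.28314208984375, 187.22975158691406), (7.955153942108154, 16.56206512451172), 87.94686126708984) 0.4803237930959825
0.16 0 0.026 0 ((226.29263305664062, 187.2137908935547), (7.26241397857666, 14.351008415222168), 81.68482208251953) 0.5060560044598253
0.16 0 0.026 0.005 ((226.1182403564453, 186.03933715820312), (7.239006519317627, 14.
[... 322 characters left out ...]
53814245
0.26 -0.1 0.026 0.005 ((226.19720458984375, 185.9433135986328), (5.645171642303467, 14.373416900634766), 86.00505065917969) 0.39275084562906976
0.26 -0.1 0.03 0 ((226.28501892089844, 187.22019958496094), (6.553220272064209, 16.56171989440918), 85.98701477050781) 0.3956847666694575
0.26 0 0.026 0 ((226.29319763183594, 187.20700073242188), (6.041329383850098, 14.350439071655273), 79.98108673095703) 0.4209856822975418
0.26 0 0.026 0.005 ((226.07308959960938, 185.9775390625), (6.009974956512451, 14.37267780303955), 79.99854278564453) 0.41815276449329813
0.26 0 0.03 0 ((226.29261779785156, 187.22364807128906), (6.971380710601807, 16.558937072753906), 79.98086547851562) 0.4210041188013526
```

View pics/c9.png

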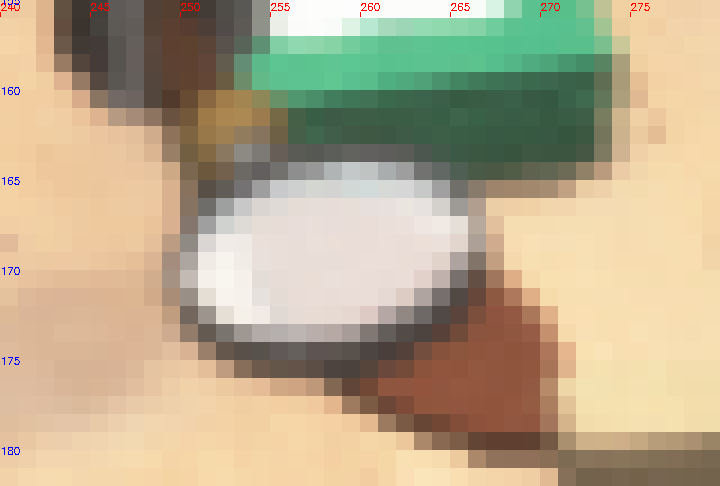

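>>> move_arm(
  motion=[
    [8,[0,-0.3,0.6],0],
    [8,[0,-0.3,1.3],0],
    [8,[0,-0.3,2.0],0],
    [8,[0,-0.3,2.7],0],
    [8,[0,-0.3,3.2],0],
    [8,[0,-0.3,3.5],0],
    [8,[0,-0.3,3.65],0],
    [8,[0,-0.3,3.7],0],
    [8,[0,-0.3,3.7],0],
    [8,[0,-0.3,3.7],0],
  ],
)

```text
clock: 21.15
eef_pos: [0.5481, 0.1483, 0.0014]
tool_rot: [0.682, 0.731, 0.0, 0.0]
ft_force: [0.6, 0.1, -1.7]
grip_width: 0.0131
```

>>> move_arm(
  motion=[
    [16,[0,0,0],0],
    [24,[0,0,0],0],
    [24,[0,0,0],0],
    [24,[0,0.1,0],0],
    [24,[0,0.2,0],0],
    [24,[0,0.3,0],0],
    [24,[0,0.4,0],0],
    [24,[0,0.5,0],0],
    [24,[0,0.6,0],0],
    [24,[0,0.6,0],0],
  ],
)

```text
clock: 22.15
eef_pos: [0.5788, 0.1504, 0.0013]
tool_rot: [0.682, 0.731, 0.001, 0.0]
ft_force: [0.4, 0.4, -0.3]
grip_width: 0.0239
```

```bash
python3 -c "
from h import *
go(.585,.15,.002,4)
c=camera('side');crop(c['color'][:,:,::-1],235,185,285,220,12,'pics/d1.png')"
```

```text
t 22.15 p [0.5788 0.1504 0.0013] jaw 3.98 tilt [ 1.5e-03  2.0e-04 -1.0e+00] F [ 0.4  0.4 -0.3] w 23.9
shift [-0.016  0.123 -0.015] roll -0.004 q [ 0.25  0.62 -0.05  0.9  -0.    1.76]
```

View pics/d1.png

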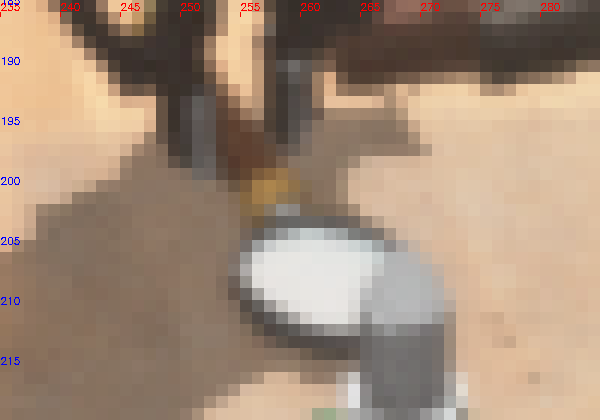

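The push rolled the loupe past square the other way (the left side of the lens is now high; it rolls on its round ferrule). I push it back a little with the other pad and look.

>>> move_arm(
  motion=[
    [24,[0,-0.05,0],0],
    [24,[0,-0.1,0],0],
    [24,[0,-0.14,0],0],
    [24,[0,-0.16,0],0],
    [24,[0,-0.18,0],0],
    [24,[0,-0.2,0],0],
    [24,[0,-0.2,0],0],
    [24,[0,-0.2,0],0],
    [24,[0,-0.2,0],0],
    [24,[0,-0.2,0],0],
  ],
)

```text
clock: 23.2
eef_pos: [0.5677, 0.1496, 0.0012]
tool_rot: [0.682, 0.731, 0.0, 0.0]
ft_force: [-0.4, -0.4, 0.5]
grip_width: 0.0241
```

```bash
python3 -c "
from h import *
go(.585,.15,.002,4)
c=camera('side');crop(c['color'][:,:,::-1],235,185,285,220,12,'pics/d2.png')"
```

```text
t 23.2 p [0.5677 0.1496 0.0012] jaw 3.99 tilt [ 2.e-04  1.e-04 -1.e+00] F [-0.4 -0.4  0.5] w 24.1
shift [-0.016  0.346 -0.016] roll -0.002 q [ 0.26  0.6  -0.08  0.89  0.    1.76]
```

View pics/d2.png

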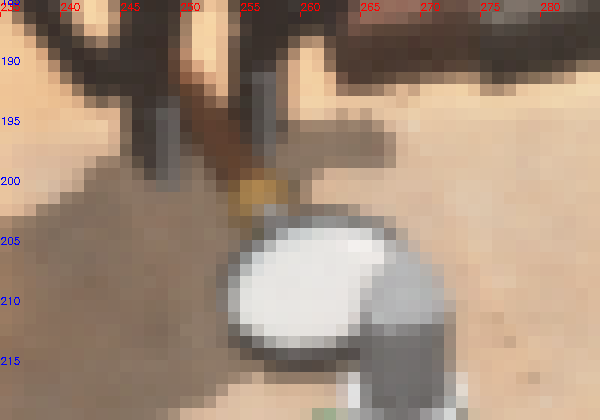

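Now the lens looks square: its left extreme at v≈208.5 is level with the ellipse centre. I close step by step while shifting the tool so that neither pad pushes the handle.

>>> move_arm(
  motion=[
    [24,[0,0.03,0],0],
    [23,[0,0.04,0],0],
    [22,[0,0.05,0],0],
    [21,[0,0.06,0],0],
    [20,[0,0.07,0],0],
    [19,[0,0.08,0],0],
    [18,[0,0.09,0],0],
    [17,[0,0.1,0],0],
    [16.5,[0,0.1,0],0],
    [16,[0,0.1,0],0],
  ],
)

```text
clock: 24.25
eef_pos: [0.5726, 0.1499, 0.0012]
tool_rot: [0.682, 0.731, -0.0, 0.0]
ft_force: [0.2, -1.5, 0.1]
grip_width: 0.0162
```

```bash
python3 -c "
from h import *
go(.585,.15,.002,4)
c=camera('side');crop(c['color'][:,:,::-1],235,185,285,220,12,'pics/d3.png')"
```

```text
t 24.25 p [0.5726 0.1499 0.0012] jaw 3.99 tilt [-0. -0. -1.] F [ 0.2 -1.5  0.1] w 16.2
shift [-0.015  0.249 -0.016] roll -0.002 q [ 0.26  0.61 -0.07  0.89 -0.    1.76]
```

View pics/d3.png

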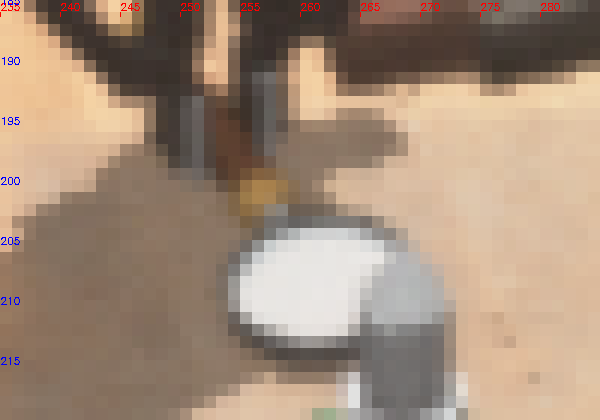

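Still square. I close fully, lift and measure.

>>> move_arm(
  motion=[
    [15,[0,0,0],0],
    [14,[0,0,0],0],
    [10,[0,0,0],0],
    [8,[0,0,0],0],
    [8,[0,0,-0.1],0],
    [8,[0,0,-0.5],0],
    [8,[0,0,-1.1],0],
    [8,[0,0,-1.8],0],
    [8,[0,0,-2.5],0],
    [8,[0,0,-3.2],0],
  ],
)

```text
clock: 25.3
eef_pos: [0.572, 0.1498, 0.1625]
tool_rot: [0.682, 0.731, -0.0, -0.0]
ft_force: [0.3, -0.0, -0.5]
grip_width: 0.0127
```

>>> move_arm(
  motion=[
    [8,[0,0,-0.3],0],
    [8,[0,0,-0.5],0],
    [8,[0,0,-0.5],0],
    [8,[0,0,-0.5],0],
    [8,[0,0,-0.5],0],
    [8,[0,0,-0.5],0],
    [8,[0,0,-0.5],0],
    [8,[0,0,-0.5],0],
    [8,[0,0,-0.5],0],
    [8,[0,0,-0.5],0],
  ],
)

```text
clock: 26.3
eef_pos: [0.5726, 0.1499, 0.1862]
tool_rot: [0.682, 0.731, -0.0, 0.0]
ft_force: [0.3, 1.4, -1.0]
grip_width: 0.0126
```

```bash
python3 -c "
from lens import *
go(.565,.062,.188,4)
S,T,*_=run((245,157,275,178),(232,168,258,192))
im=S['color'][:,:,::-1];crop(im,240,150,280,182,18,'pics/d4.png')"
```

```text
t 26.3 p [0.5726 0.1499 0.1862] jaw 3.99 tilt [-0. -0. -1.] F [ 0.3  1.4 -1. ] w 12.6
shift [-1.743 -0.273 -0.037] roll -0.002 q [ 0.26  0.44  0.18  1.31 -0.    1.76]
S (array([260.87196732, 167.26747322]), array([ 8.28396797, 15.82441139]), 88.80089569091797) 
T (array([242.98272228, 178.08440304]), array([16.33908653, 16.85792542]), 76.94532775878906) 
P [0.5805 0.0707 0.1971] gap 0.0021
-0.1 0 S (0.671, 91.6) T (0.987, 119.5)
0 -0.1 S (0.622, 82.1) T (0.999, 83.6)
0 0 S (0.598, 89.0) T (0.99, 82.4)
0 0.1 S (0.568, 95.6) T (0.972, 84.8)
0.1 0 S (0.52, 86.7) T (0.984, 48.1)
0.2 0 S (0.436, 84.7) T (0.967, 30.5)
meas S 0.5234929607478965 88.80089569091797 T 0.9692228509930748 76.94532775878906
```

View pics/d4.png

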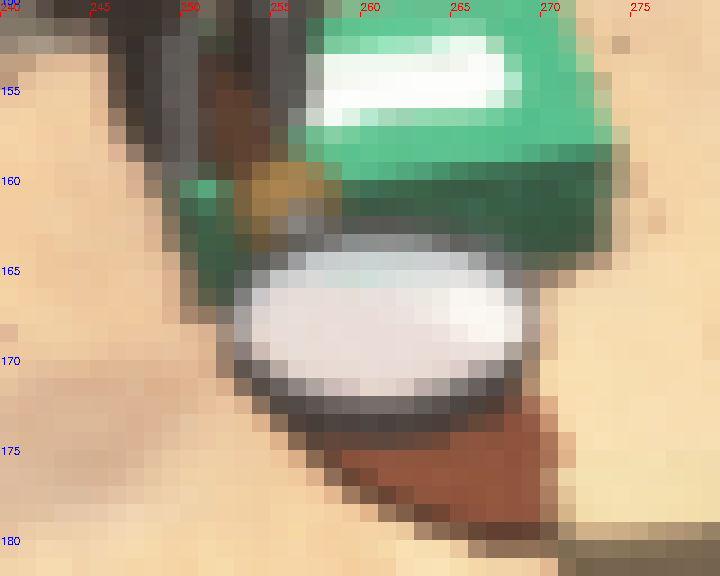

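Roll is now square (88.8° vs 89.0° predicted for level) and pitch is about 0.03–0.05 rad. Next I measure the point and the scriber in the same cameras for a relative target.

```bash
python3 -c "
from h import *
S,T=camera('side'),camera('top')
def red(c,b):
    u0,v0,u1,v1=b;i=c['color'][v0:v1,u0:u1].astype(float);w=np.clip(i[:,:,0]-i[:,:,1:].max(2)-60,0,None)
    v,u=np.mgrid[v0:v1,u0:u1];return (u*w).sum()/w.sum(),(v*w).sum()/w.sum(),w.sum()
a,b=red(S,(301,184,311,193)),red(T,(288,144,297,153));print(a,b,tri(T,b[:2],S,a[:2]))
crop(S['color'][:,:,::-1],290,180,330,200,18,'pics/e1.png')
im=np.hstack([cv2.resize(S['color'][196:226,255:285],None,fx=12,fy=12,interpolation=0),cv2.resize(T['color'][172:202,255:285],None,fx=12,fy=12,interpolation=0)])
cv2.imwrite('pics/e2.png',im[:,:,::-1])
crop(T['color'][:,:,::-1],282,125,302,172,12,'pics/e3.png')
"
```

```text
(np.float64(306.1532258064516), np.float64(188.59677419354838), np.float64(124.0)) (np.float64(292.0837438423645), np.float64(148.32019704433498), np.float64(203.0)) (array([ 0.67345586, -0.08541235,  0.19693372]), np.float64(0.0023150825505974947))
```

View pics/e1.png

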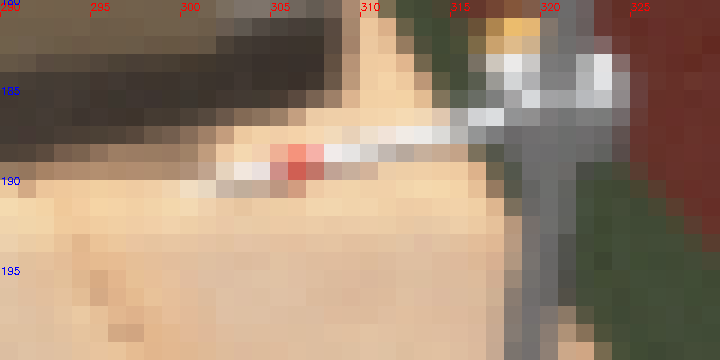

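View pics/e2.png

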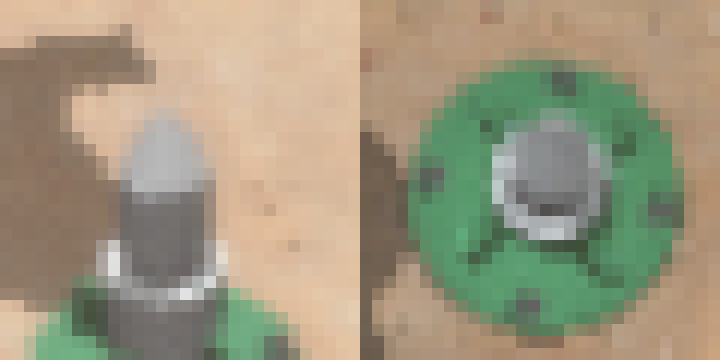

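View pics/e3.png

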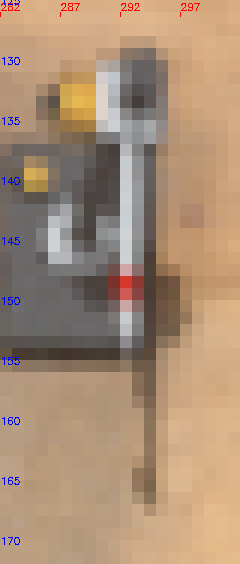

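```bash
python3 -c "
from lens import *
c=cams();S,T=c['side'],c['top']
a,b=ell(S,(216,180,236,194),160,45),ell(T,(208,202,230,226),160,45);print(a,b,tri(T,b[0],S,a[0]))
print('tip',plane(S,268.2,204.6,.110),plane(S,268.2,205.2,.110))
p,q=ell(T,(262,178,281,196),175,60)[0],ell(S,(260,211,277,224),175,60)[0]
print('rim',tri(T,p,S,q))
go(.5705-.0079,-.0203+.0792,.186,4)"
```

```text
(array([225.9585638 , 186.76686621]), array([ 5.39573097, 14.15806389]), 80.58026123046875) (array([218.55296326, 214.15244102]), array([14.01360703, 15.70713234]), 5.44166374206543) (array([0.4754191 , 0.15681527, 0.07785462]), np.float64(0.002224638847352269))
tip [ 0.56951978 -0.02200009  0.11      ] [ 0.56844792 -0.02475743  0.11      ]
rim (array([ 0.57074352, -0.02033451,  0.05137887]), np.float64(0.0019094888579115161))
t 26.5 p [0.5726 0.1499 0.1863] jaw 3.98 tilt [ 1.e-04  0.e+00 -1.e+00] F [ 0.   0.2 -1.4] w 12.6
shift [-1.801 -0.326  0.005] roll -0.003 q [ 0.26  0.44  0.18  1.31 -0.    1.76]
```

>>> move_arm(
  motion=[
    [8,[-0.2,-0.03,0],0],
    [8,[-0.4,-0.07,0],0],
    [8,[-0.65,-0.12,-0.02],0],
    [8,[-0.9,-0.16,-0.02],0],
    [8,[-1.15,-0.21,-0.02],0],
    [8,[-1.4,-0.25,-0.02],0],
    [8,[-1.6,-0.29,-0.02],0],
    [8,[-1.75,-0.32,-0.02],0],
    [8,[-1.8,-0.33,-0.02],0],
    [8,[-1.8,-0.33,-0.02],0],
  ],
)

```text
clock: 27.5
eef_pos: [0.5623, 0.0587, 0.1872]
tool_rot: [0.682, 0.731, 0.0, -0.0]
ft_force: [0.4, -0.1, -1.2]
grip_width: 0.0122
```

```bash
python3 -c "
from lens import *
S,T=camera('side'),camera('top')
go(.5626,.0588,.187,4)
crop(S['color'][:,:,::-1],240,155,330,230,8,'pics/f1.png')
crop(T['color'][:,:,::-1],240,150,305,210,10,'pics/f2.png')"
```

```text
t 27.6 p [0.5624 0.0593 0.1872] jaw 4.01 tilt [ 1.e-04  3.e-04 -1.e+00] F [-1.   0.1 -1. ] w 12.3
shift [-0.01   0.002  0.003] roll 0.002 q [0.1  0.39 0.1  1.28 0.   1.61]
```

View pics/f1.png

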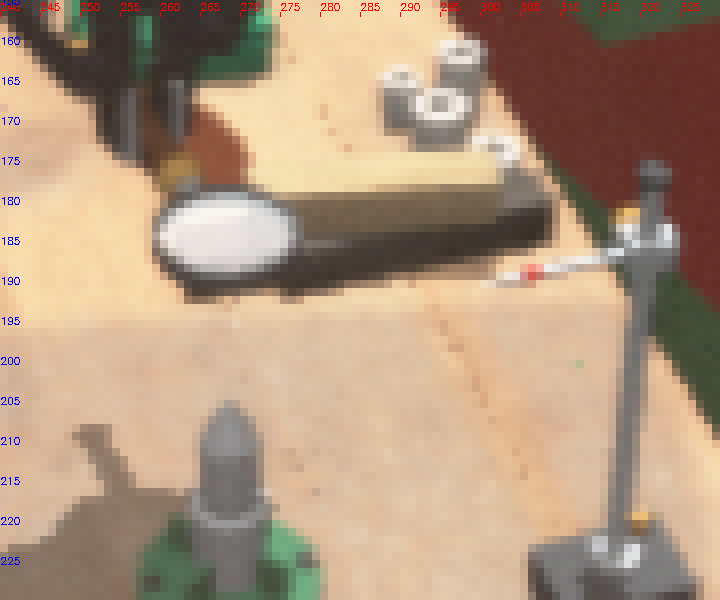

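View pics/f2.png

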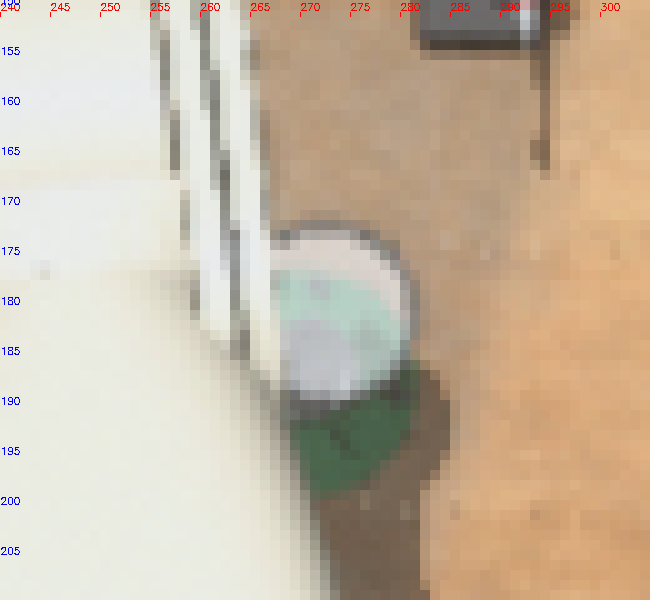

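```bash
python3 -c "
from lens import *
S,T=camera('side'),camera('top')
print('exp',proj(S,[[.5705,-.0204,.1975]]),proj(T,[[.5705,-.0204,.1975]]))
for thr in(150,160,175): 
  e=ell(S,(257,176,279,191),thr,45);print(e,e[1][0]/e[1][1],plane(S,*e[0],.1975))
a=np.linspace(0,2*np.pi,60);P=np.array([.5705,-.0204,.1975])
for rad in(.026,.03):
  C=P+np.stack([np.cos(a),np.sin(a),0*a],1)*rad
  for c in(S,T):
    q=proj(c,C);e=cv2.fitEllipse(q.astype(np.float32));print(rad,q.min(0),q.max(0),e[1][0]/e[1][1],e[2])
crop(T['color'][:,:,::-1],262,168,288,196,20,'pics/f3.png')"
```

```text
exp [[268.24334805 183.75785358]] [[272.0096923  181.20348397]]
(array([267.75038719, 183.60955524]), array([ 9.57506084, 17.11988258]), 89.28971099853516) 0.5592947730601646 [ 0.56931341 -0.01913147  0.1975    ]
(array([267.7685709 , 183.61380482]), array([ 9.33507824, 16.85420799]), 89.33061981201172) 0.5538722581070087 [ 0.56935943 -0.01917255  0.1975    ]
(array([267.74275303, 183.60428524]), array([ 8.99365234, 16.44717789]), 89.5262680053711) 0.5468203971259384 [ 0.56930045 -0.01909784  0.1975    ]
0.026 [260.05727931 178.67710384] [276.43268404 189.00289845] 0.63048238146181 89.80290985107422
0.026 [263.71782115 172.99106285] [280.30670922 189.44510356] 0.9905173693949008 105.4488296508789
0.03 [258.79866048 177.90956157] [277.6945955 189.8249695] 0.6305090565168137 89.80308532714844
0.03 [262.44182146 171.73071888] [281.58301352 190.7161854 ] 0.9905173428015912 105.45091247558594
```

View pics/f3.png

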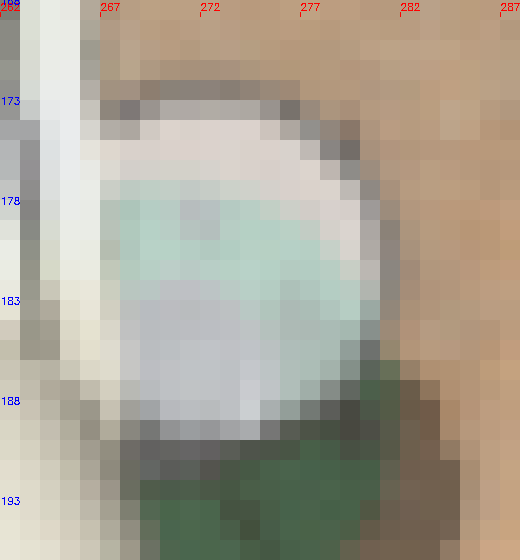

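Checks agree: in the top view the frame edges (right 281.5, top 171.4, bottom 191.0) match the values expected for a lens centred over the point (281.6, 171.7, 190.7). The lens is within about 1 mm of scriber height. One last look at the undisturbed items, then I hand in.

```bash
python3 -c "
from h import *
S=camera('side');c=cams()['side']
d=np.abs(S['color'].astype(int)-c['color'].astype(int)).max(2)
print('spur+cup',d[266:312,250:275].max(),'gauge',d[172:240,303:328].max(), 'needle',d[186:192,300:318].max())
go(.5626,.0588,.187,4);print(np.abs(get_obs()['joint_vel']).max())
job_done()"
```

```text
spur+cup 8 gauge 8 needle 4
t 27.75 p [0.5624 0.0595 0.1871] jaw 4.03 tilt [-0.e+00  1.e-04 -1.e+00] F [ 0.3  0.8 -1.9] w 12.2
shift [-0.014  0.003  0.002] roll 0.005 q [0.11 0.39 0.1  1.28 0.   1.61]
0.0021908030507310204
the job is handed in; nothing more can be done
```

The cone-pointed centre is in the green-footed socket, point up and released. The loupe is held still with its lens over the point at about scriber height. I handed the job in at 27.75 s.

**Centre:** I lowered it until the shoulder stopped on the rim at about 12 N, at the predicted height, then let go. The picture after release shows it upright and home.

**Loupe:** These moves cannot tilt the tool, so I levelled the loupe by other means:
- I pressed its pommel on the table, let it settle there, and regripped it.
- The first regrip left it rolled by about 0.13 rad, so I set it down once more, squared it, and gripped it again.

**Last checks:**
- **Position:** the lens is centred over the point within about 1 mm by the top view. The side view differs by about 1 mm.
- **Height:** the lens is at about 0.197 m, against 0.197 to 0.1975 m for the scriber.
- **Level:** roll is about 0. Pitch was not fully settled: the camera shows the lens end up by about 0.04–0.05 rad and geometry suggests about 0.02. I left it there because my measurement is only good to about 0.03 rad.
- **Untouched items:** the other two centres and the gauge look unchanged in the side view. The arm was at rest when I handed in.

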